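Flip the pocket watch's marker paddle

TASK

The pocket watch is ready: on the marker stand whose tray holds the pocket watch, flip the hinged paddle right over its pivot, away from you, until it lies flat on the far side with its two-bar face up. Use only gentle pushes and presses of the fingertips, grasping nothing; lift nothing, leave the other two paddles, the work in the trays and everything else as they are, and finish clear.

Things in the scene. Friction and masses are not known exactly. Their poses are not given: they have to be found in the camera images.
- stand_watch: Fixed stand of the pocket watch (3 alike). Wooden base 100 x 66 x 8 mm, origin under its centre, long along x (+x away from the robot, yaw within 0.15), z up. At x -49 to 26 mm a job tray, rim top z 13.5. Two steel cheeks at y +-26 to 31 mm lean back from it to a pivot along y at x 85, z 100 mm (cheek top z 106); under the paddle two level rest rails, x 43 to 127, y +-18 to 31, top z 98.
- paddle_watch (a joint): Paddle of the pocket watch, rad: 0 = level on the near (-x) side, ring face up; 1.57 = upright; 3.14 = turned right over, level on the far (+x) side, two-bar face up (stops at 0 and 3.14). The hinge is a little stiff (0.02 N m): the paddle stays wherever it is left and needs 1 to 2 N at the thumb tab, under 1 N at its free edge.
- paddle_watch_edge (a point): Middle of the free edge of the paddle of the pocket watch, 52 mm from the pivot axis. The paddle is a white plate 46 mm wide along the pivot and 4 mm thick, centred on the axis, with a dark ring on one face and two dark bars on the other.
- paddle_watch_tab (a point): Middle of the top of the thumb tab of the paddle of the pocket watch, 30 mm from the pivot axis: a steel plate 30 mm wide, 4 mm thick, square to the paddle, at the pivot. It stands up when the joint is 0, points to +x at 1.57, hangs down at 3.14.
- stand_dial: Fixed stand of the enamel dial (3 alike). Wooden base 100 x 66 x 8 mm, origin under its centre, long along x (+x away from the robot, yaw within 0.15), z up. At x -49 to 26 mm a job tray, rim top z 13.5. Two steel cheeks at y +-26 to 31 mm lean back from it to a pivot along y at x 85, z 100 mm (cheek top z 106); under the paddle two level rest rails, x 43 to 127, y +-18 to 31, top z 98.
- paddle_dial (a joint): Paddle of the enamel dial, rad: 0 = level on the near (-x) side, ring face up; 1.57 = upright; 3.14 = turned right over, level on the far (+x) side, two-bar face up (stops at 0 and 3.14). The hinge is a little stiff (0.02 N m): the paddle stays wherever it is left and needs 1 to 2 N at the thumb tab, under 1 N at its free edge.
- paddle_dial_edge (a point): Middle of the free edge of the paddle of the enamel dial, 52 mm from the pivot axis. The paddle is a white plate 46 mm wide along the pivot and 4 mm thick, centred on the axis, with a dark ring on one face and two dark bars on the other.
- paddle_dial_tab (a point): Middle of the top of the thumb tab of the paddle of the enamel dial, 30 mm from the pivot axis: a steel plate 30 mm wide, 4 mm thick, square to the paddle, at the pivot. It stands up when the joint is 0, points to +x at 1.57, hangs down at 3.14.
- stand_wheel: Fixed stand of the brass wheel (3 alike). Wooden base 100 x 66 x 8 mm, origin under its centre, long along x (+x away from the robot, yaw within 0.15), z up. At x -49 to 26 mm a job tray, rim top z 13.5. Two steel cheeks at y +-26 to 31 mm lean back from it to a pivot along y at x 85, z 100 mm (cheek top z 106); under the paddle two level rest rails, x 43 to 127, y +-18 to 31, top z 98.
- paddle_wheel (a joint): Paddle of the brass wheel, rad: 0 = level on the near (-x) side, ring face up; 1.57 = upright; 3.14 = turned right over, level on the far (+x) side, two-bar face up (stops at 0 and 3.14). The hinge is a little stiff (0.02 N m): the paddle stays wherever it is left and needs 1 to 2 N at the thumb tab, under 1 N at its free edge.
- paddle_wheel_edge (a point): Middle of the free edge of the paddle of the brass wheel, 52 mm from the pivot axis. The paddle is a white plate 46 mm wide along the pivot and 4 mm thick, centred on the axis, with a dark ring on one face and two dark bars on the other.
- paddle_wheel_tab (a point): Middle of the top of the thumb tab of the paddle of the brass wheel, 30 mm from the pivot axis: a steel plate 30 mm wide, 4 mm thick, square to the paddle, at the pivot. It stands up when the joint is 0, points to +x at 1.57, hangs down at 3.14.
- watch: Pocket watch, 64 x 46 x 12 mm, lying loose on its back in the tray of its stand, origin on its underside at the middle of its length.
- dial: Round white enamel dial on a felt disc, 36 mm across, 8 mm high, loose in the tray of its stand; origin under its centre.
- wheel: Crossed-out brass wheel with a stub arbor, 34 mm across, 11 mm high, loose in the tray of its stand; origin under its centre.
- driver: Bystander: small screwdriver with a yellow handle, lying, 13 x 101 x 14 mm, along its y; origin under its middle.
- cup: Bystander: turned wooden oil cup, 32 mm across, 20 mm high; origin under its centre.
- block: Bystander: round grey steel block with small holes, 42 mm across, 20 mm high; origin under its centre.
- desk_lamp: Fixed desk lamp, an obstacle: its white shade, 150 mm across, hangs at world x 0.57 to 0.73, y -0.22 to -0.07 m, z 0.11 to 0.31 m; the jointed stand rises behind it. Origin at the foot. Keep the arm on the near side of it.

How it is judged (in metres and radians):
On the way:
1. the pocket watch's paddle has been swung up and past upright (value of joint paddle_watch above 1.65 rad).
At the end, for the whole second after the job is handed in: The pocket watch's paddle lies on the far side of its pivot, within about 9 degrees of level (joint above 2.98), at rest; the free edges of the other two paddles are within 12 mm and the loose things within 20 mm of where they started (value of joint paddle_watch above 2.98 rad and velocity of joint paddle_watch between -0.1 and 0.1 rad/s and distance of each of paddle_dial_edge, paddle_wheel_edge from where it was at the start of the episode below 0.012 m and distance of each of watch, dial, wheel, driver, cup, block from where it was at the start of the episode below 0.02 m); the robot touches nothing.
It fails at once if another stand's paddle is turned (its free edge moves more than 12 mm) (distance of any of paddle_dial_edge, paddle_wheel_edge from where it was at the start of the episode above 0.012 m).
It fails at once if a job in a tray or a bystander is shifted by more than 20 mm (distance of any of watch, dial, wheel, driver, cup, block from where it was at the start of the episode above 0.02 m).
It fails at once if a loose thing is lifted (height (world z) of any of watch, dial, wheel, driver, cup, block above 0.02 m).
It fails at once if the paddle is pushed with more than 30 N (contact force between the arm and paddle_watch above 30 N).
It also fails if it takes over 48 s, if anything falls off the work surface, if the arm or the gripper's body presses on something with over 40 N, if the wrist force passes 120 N, or if a joint passes its speed limit or range.

ROBOT

A 6-joint arm with a two-finger parallel gripper is mounted at the origin on a cart in front of the work surface, level with it; the furniture and walls round the work are solid. World frame = base frame: x ahead of the robot, y to its left, z up, the work surface at z = 0. Lengths are in mm, angles in rad, forces in N, time in s.
With the tool pointing down it reaches from about 350 to 775 mm from the base axis. Payload 7.3 kg.
Tool frame: the origin (TCP) lies midway between the tips of the shut fingers; the grasp point (between the pads) lies 19 mm behind it; z points along the fingers, y is the line along which they close (so a half turn about z gives the same grasp; the last joint's range is limited). The gripper opens to 92 mm and grips with 3 to 60 N. Pads are 19 mm wide; open, the fingers measure 130 mm over their backs; the gripper's body (75 mm by 190 mm) begins 47 mm behind the grasp point.
Start: joints at [1.03, 0.342, 1.524, -0, 1.275, -0.146], TCP at [201.915, 484.639, 226.741] pointing down, gripper open.
Joint ranges: [-2.53, 2.53], [-0.77, 2.02], [0.04, 2.7], [-1, 4.14], [0.28, 2.66], [-3.11, 3.11]. Speed limits (rad/s): [2.57, 2.57, 3.14, 3.14, 3.14, 3.14].

INTERFACE

Orientations are given as [roll, pitch, yaw] about the fixed x, y, z axes, in that order (R = Rz(yaw) Ry(pitch) Rx(roll)).
In Python, from plant import bot gives the robot as it stands.
- The arm moves only by the tool jog_arm, never from a script. Its arguments are lists of equal length, an entry for each row: "dp": the shift along the tool's x, y, z in m, a list of three; "twist": the turn about the tool's z in degrees. A call has 1 to 10 rows; each row shifts and turns the commanded pose from where the row before left it, along the tool's axes as they then stand; what a row does not reach is not made up. A row lasts 1/8 s, in which the tool goes at most 62.5 mm and 10.7 degrees, less where a joint would pass 70% of its speed; a pose out of reach is approached as far as the arm can. A call is refused whole if a number of a shift passes 0.0625 or a number of a turn 10.7, either way. A call with a gripper value outside its range is refused whole. "jaw" is the finger opening in m, from 0 to 0.0918, set as the call begins (left out, the last holds). The fingers move at their own pace and stop on an object; the grip force is fixed at half the most. Time passes only in rows, so rows that do not move let the fingers close. It gives the time, the measured TCP pose, the force, the opening and the grip force at its end, in the units of the state.
- bot.get_obs(): the state, without advancing time (a new reading comes with each control period).
- bot.capture(name): name is "side" or "top" or "wrist"; returns the picture (420x560x3 uint8, blue, green, red); there is no depth.
- bot.camera_params(name): a dict with "fx", "fy", "cx", "cy" (pixels), "k1" (the pictures are not rectified: a ray, as slopes to the right and down, at radius r is drawn at 1 + k1 r^2 times it, then the intrinsics apply), "R" (3x3) and "t" (3): a world point X has camera coordinates R X + t. Camera axes: x right, y down, z forward; pixel columns grow to the right and rows downward; lengths in mm; the calibration is good to about 2 mm. A picture is of the moment at which its call begins: read the wrist's pose just before it. camera_params takes no time and is no camera call; for the wrist camera it gives the pose at the moment of the call.
- bot.close_job(): hands the job in; it is judged then, once.
Trained networks look in the newest picture that a camera, given by its name, has taken for a name from the list of things; names that differ only in an ending like _2 or _b are one class to them, and where a whole thing is asked for, a point or a joint stands for the part that bears it (a point fixed in the world has none). Each returns a list of dicts, best first, with "confidence" (0 to 1); they miss things now and then, are a little off and sometimes report something else, mostly with a low value. They report only what shows in the picture. A call takes as long as a camera call.
- bot.find_in(camera, label): "bbox" ([centre column, centre row, width, height] in pixels, round what is visible of it).
- bot.masks_of(camera, label): "pixels" (420x560 bool, what is visible of it) and "bbox" ([centre column, centre row, width, height] in pixels, round what is visible of it).
The state is a dict: "time": time; "joint_positions": joint angles; "dq": joint speeds; "tau": joint torques, N m; "tool_pos": TCP position; "tcp_rot": TCP orientation; "contact_force": force on the tool from outside, world axes, zero at the start; "moment": the same for the moment, N m; "grip_width": finger opening in mm; "finger_force": force on a finger pad.
Only numpy, scipy, OpenCV 4.12 (cv2) and the standard library are available. Lean on these libraries where they do the work, as an engineer would, in place of code of your own. Each camera call takes 0.05 s, during which the arm holds its last target. There are 200 camera calls.

## Working session

There is one attempt and no reset: what is moved stays moved. The work goes in short steps, Python scripts to look and compute and a tool call to move; the robot and the scene stay as the last step left them, time stands still between calls to the robot, and variables do not carry over. Pictures are saved under pics/ and viewed, at most 10 in all, crops included, and the job is handed in when it is done.

Besides the shell and the picture viewer there is one more tool, called after "Request:" by a JSON object that holds its "fn" and its "kwargs". jog_arm: Moves the arm, as the interface text tells. Its arguments: {"type":"object","properties":{"dp":{"type":"array"},"twist":{"type":"array"},"jaw":{"type":"number"}},"required":["dp","twist"]}

```bash
mkdir -p pics; cat > h.py <<'E'
import numpy as np, cv2
from plant import bot
def ray(cam,u,v,P=None):
    P=P or bot.camera_params(cam); x=(u-P["cx"])/P["fx"]; y=(v-P["cy"])/P["fy"]
    a,b=x,y
    for _ in range(20):
        s=1+P["k1"]*(a*a+b*b); a,b=x/s,y/s
    R=np.array(P["R"]); t=np.array(P["t"])
    d=R.T@np.array([a,b,1]); return -R.T@t, d/np.linalg.norm(d)
def onz(cam,u,v,z):
    c,d=ray(cam,u,v); return c+d*(z-c[2])/d[2]
def proj(cam,X):
    P=bot.camera_params(cam); c=np.array(P["R"])@X+np.array(P["t"]); a,b=c[:2]/c[2]
    s=1+P["k1"]*(a*a+b*b); return np.array([P["fx"]*a*s+P["cx"],P["fy"]*b*s+P["cy"]])
E
python3 - <<'E'
from h import *
for c in ("top","side"):
    cv2.imwrite(f"pics/{c}0.png",bot.capture(c))
    for l in ("watch","stand_watch","paddle_watch_tab","paddle_watch","dial","wheel"):
        print(c,l,[(np.round(d["bbox"]).tolist(),round(d["confidence"],2)) for d in bot.find_in(c,l)[:4]])
print(bot.get_obs())
for c in ("top","side"):
    P=bot.camera_params(c);print(c,-np.array(P["R"]).T@np.array(P["t"]),P["fx"])
E
```

```text
top watch [([272.0, 265.0, 22.0, 21.0], 0.68), ([145.0, 273.0, 16.0, 19.0], 0.15)]
top stand_watch [([269.0, 240.0, 26.0, 73.0], 0.86), ([324.0, 244.0, 27.0, 78.0], 0.43)]
top paddle_watch_tab [([268.0, 228.0, 23.0, 25.0], 0.62)]
top paddle_watch [([266.0, 230.0, 23.0, 26.0], 0.97)]
top dial [([323.0, 265.0, 15.0, 11.0], 0.69)]
top wheel []
side watch [([237.0, 222.0, 22.0, 9.0], 0.69), ([218.0, 172.0, 11.0, 11.0], 0.22)]
side stand_watch [([254.0, 209.0, 58.0, 50.0], 0.9), ([225.0, 192.0, 8.0, 7.0], 0.7)]
side paddle_watch_tab [([265.0, 190.0, 24.0, 16.0], 0.79)]
side paddle_watch [([263.0, 191.0, 20.0, 12.0], 0.71)]
side dial [([243.0, 253.0, 13.0, 13.0], 0.5)]
side wheel []
{'time': 0.7, 'joint_positions': array([ 1.03002800e+00,  3.41962503e-01,  1.52409361e+00, -7.45937802e-06,
        1.27539643e+00, -1.46040204e-01]), 'dq': array([ 0.00104124,  0.00133162,  0.00023576, -0.00030082,  0.00034966,
        0.00055813]), 'tau': array([-3.42411004e-04, -4.31034851e+01, -2.44442135e+01,  7.19079073e-02,
        4.83090500e-02,  9.18145986e-07]), 'tool_pos': array([201.90535565, 484.64723382, 226.76221826]), 'tcp_rot': array([3.14145508e+00, 2.74492198e-05, 2.74686670e+00]), 'contact_force': array([ 0.07272942, -0.2772217 , -0.58099374]), 'moment': array([-0.01398824,  0.0226164 ,  0.04039656]), 'finger_force': 0.0, 'grip_width': 91.44609867345697}
top [ 341.00507125  176.85881597 1049.85843228] 393.2220684000502
side [ 299.80628924 -728.94109826  746.72053055] 393.28519064415735
```

View pics/top0.png

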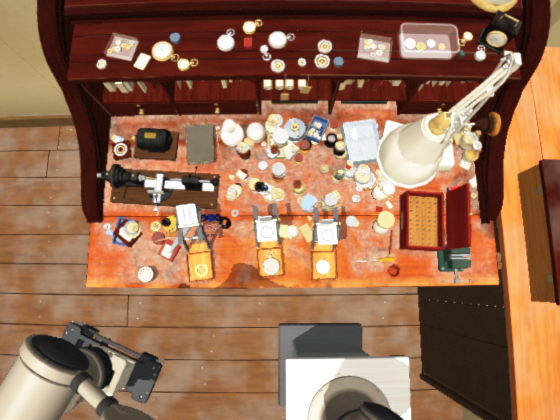

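View pics/side0.png

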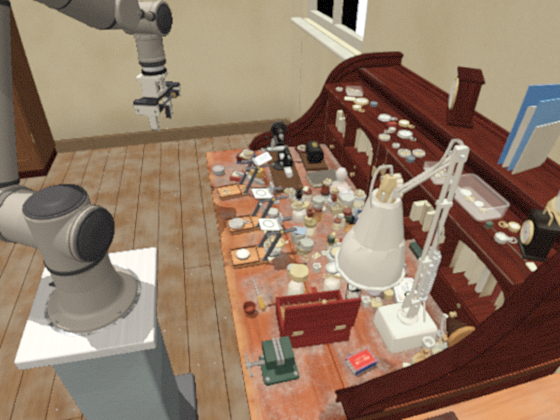

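The top view shows three stands at columns ~200, 269 and 324. The left paddle already appears turned over. I'll enlarge the trays to tell the jobs apart.

```bash
python3 - <<'E'
from h import *
im=cv2.imread("pics/top0.png")[190:290,160:360]
cv2.imwrite("pics/topz.png",cv2.resize(im,None,fx=4,fy=4,interpolation=cv2.INTER_CUBIC))
for c in ["top"]:
  for u,v,z in [(272,265,10),(269,269,8),(267,232,100),(324,265,10),(201,266,10)]: print(u,v,z,onz(c,u,v,z).round(1))
for u,v,z in [(237,222,10),(265,192,100),(243,253,10)]: print('s',onz("side",u,v,z).round(1))
E
```

```text
272 265 10 [389.6 193.8  10. ]
269 269 8 [379.3 201.7   8. ]
267 232 100 [465.1 204.3 100. ]
324 265 10 [388.7  57.2  10. ]
201 266 10 [387.5 380.6  10. ]
s [391.1 206.3  10. ]
s [480.4 215.3 100. ]
s [387.6  66.9  10. ]
```

View pics/topz.png

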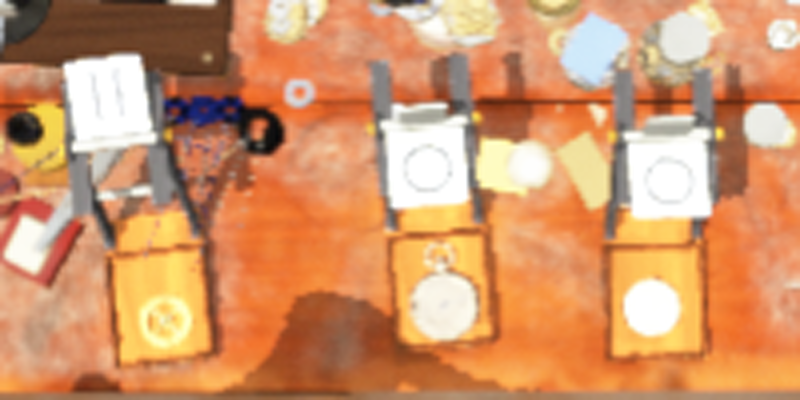

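Left is the brass wheel (already turned over), the middle (~269) is the pocket watch, ring face up, and the right is the dial. I'm going over the middle stand to look with the wrist camera.

Request:
{"fn": "jog_arm", "kwargs": {"dp": [[0,0,0],[0,0,0],[0,0,0],[-0.025,-0.04,0],[-0.025,-0.04,0],[-0.025,-0.04,0],[-0.025,-0.04,0],[-0.025,-0.04,0],[-0.025,-0.04,0],[-0.025,-0.04,0]], "twist": [-7.5,-7.5,-7.6,0,0,0,0,0,0,0], "jaw": 0}}

```text
time: 1.95
tool_pos: [377.6, 203.2, 227.0]
tcp_rot: [3.141, 0.001, 3.141]
contact_force: [0.7, 0.1, 0.2]
grip_width: 0.8
finger_force: 0.0
```

```bash
python3 - <<'E'
from h import *
o=bot.get_obs();print(o["tool_pos"],o["tcp_rot"],o["grip_width"])
P=bot.camera_params("wrist");print(-np.array(P["R"]).T@np.array(P["t"]),P["fx"])
cv2.imwrite("pics/w1.png",bot.capture("wrist"))
for l in ("watch","stand_watch","paddle_watch_tab","paddle_watch"):
  for d in bot.masks_of("wrist",l)[:2]:
    r=cv2.minAreaRect(np.argwhere(d["pixels"])[:,::-1].astype(np.float32))
    print(l,np.round(d["bbox"]).tolist(),round(d["confidence"],2),np.round(cv2.boxPoints(r)).tolist())
E
```

```text
[377.55046795 203.24910522 226.97488748] [3.14123533e+00 7.91965318e-04 3.14129663e+00] 0.7841712637265028
[299.76680921 204.09801247 385.08824976] 322.8111573831359
watch [275.0, 196.0, 40.0, 47.0] 0.79 [[248.0, 193.0], [272.0, 165.0], [301.0, 189.0], [277.0, 218.0]]
watch [276.0, 306.0, 10.0, 65.0] 0.27 [[274.0, 272.0], [281.0, 272.0], [281.0, 336.0], [274.0, 336.0]]
stand_watch [470.0, 334.0, 44.0, 40.0] 0.69 [[445.0, 315.0], [490.0, 312.0], [493.0, 349.0], [448.0, 353.0]]
stand_watch [276.0, 207.0, 58.0, 90.0] 0.55 [[245.0, 169.0], [302.0, 164.0], [308.0, 251.0], [252.0, 255.0]]
paddle_watch_tab [281.0, 283.0, -3.0, 2.0] 0.46 [[280.0, 284.0], [280.0, 284.0], [280.0, 283.0], [280.0, 283.0]]
paddle_watch [277.0, 251.0, 60.0, 172.0] 0.71 [[245.0, 168.0], [302.0, 164.0], [314.0, 334.0], [258.0, 338.0]]
paddle_watch [278.0, 331.0, 9.0, 10.0] 0.54 [[274.0, 336.0], [274.0, 325.0], [281.0, 325.0], [281.0, 336.0]]
```

View pics/w1.png

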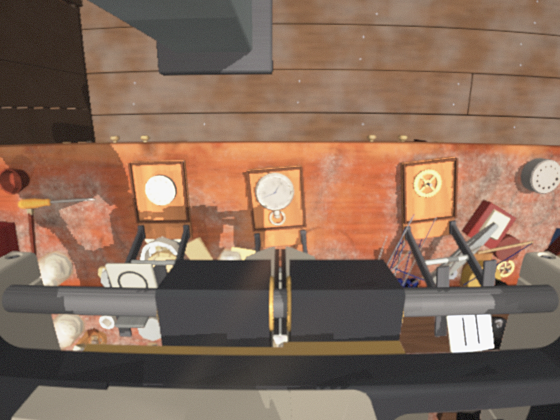

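The wrist view confirms that the middle tray at (275,190) holds the pocket watch, with the dial at (160,190) and the wheel at (428,185). Next is the stand pose from the tray corners and the paddle corners in both views.

```bash
python3 - <<'E'
from h import *
from scipy.optimize import least_squares
tray=[(-49,29),(-49,-29)]
w=[onz("wrist",u,v,13) for u,v in [(245,170),(302,166),(308,228),(251,232)]]
print(np.round(w,1))
z=lambda p:(160+(p[0]+.5)/4-.5,190+(p[1]+.5)/4-.5)
t=[onz("top",*z(p),13) for p in [(400,347),(497,337),(488,229),(390,236)]]; print(np.round(t,1))
p=[onz("top",*z(p),102) for p in [(388,212),(471,206),(467,123),(386,126)]]; print(np.round(p,1))
print(onz("top",*z((423,110)),130).round(1), onz("side",265,192,115).round(1))
for c in ("top","side"):
  for d in bot.masks_of(c,"paddle_watch")[:1]:
    r=cv2.minAreaRect(np.argwhere(d["pixels"])[:,::-1].astype(np.float32)); print(c,np.round(cv2.boxPoints(r),1).tolist())
def P(s,L):
    a=s[2];return np.array([s[0]+L[0]*np.cos(a)-L[1]*np.sin(a),s[1]+L[0]*np.sin(a)+L[1]*np.cos(a),L[2]])
obs=[((33,23,102),z((388,212))),((33,-23,102),z((471,206))),((85,0,130),z((423,108))),
((-49,31,13),z((400,347))),((-49,-31,13),z((497,337))),((26,-31,13),z((488,229))),((26,31,13),z((390,236)))]
f=lambda s:np.concatenate([proj("top",P(s,L))-np.array(q) for L,q in obs])
r=least_squares(f,[400,200,0],x_scale=[1,1,.01]); print(r.x,np.round(r.fun,1)); print("pivot",P(r.x,(85,0,100)),"edge",P(r.x,(33,0,100)))
E
```

```text
[[358.9 165.5  13. ]
 [354.3 231.5  13. ]
 [430.2 240.2  13. ]
 [435.3 170.5  13. ]]
[[360.1 226.   13. ]
 [366.3 162.8  13. ]
 [436.8 168.2  13. ]
 [432.5 232.8  13. ]]
[[439.1 229.3 102. ]
 [442.5 179.1 102. ]
 [493.3 181.3 102. ]
 [491.7 230.8 102. ]]
[496.8 207.3 130. ] [476.2 193.4 115. ]
top [[256.0, 217.0], [274.0, 217.0], [274.0, 241.0], [256.0, 241.0]]
side [[251.5, 189.10000610351562], [272.0, 183.39999389648438], [275.3999938964844, 195.5], [254.8000030517578, 201.1999969482422]]
[4.10117980e+02 1.99467819e+02 9.42487395e-02] [ 1.6 -0.7 -0.2 -1.1 -0.1  1.3  0.1  0.7 -0.4  0.8 -1.1 -0.8  0.  -0.2]
pivot [494.74073973 207.46710656 100.        ] edge [442.97152227 202.57342458 100.        ]
```

Request:
{"fn": "jog_arm", "kwargs": {"dp": [[0,0,0],[-0.029,-0.002,0],[-0.029,-0.002,0],[-0.028,-0.002,0],[0,0,0.03],[0,0,0.03],[0,0,0.03],[0,0,0.01],[0,0,0.01],[0,0,0]], "twist": [-5,0,0,0,0,0,0,0,0,0]}}

```text
time: 3.55
tool_pos: [463.0, 206.4, 116.8]
tcp_rot: [3.141, 0.0, -3.054]
contact_force: [1.0, -0.5, -0.9]
grip_width: 0.1
finger_force: 0.0
```

```bash
python3 - <<'E'
from h import *
a=bot.capture("side")[150:240,210:320]; b=bot.capture("top")[190:280,210:320]
cv2.imwrite("pics/s2.png",cv2.resize(np.hstack([a,b]),None,fx=3.6,fy=3.6,interpolation=cv2.INTER_CUBIC))
o=bot.get_obs();print(o["tool_pos"],o["contact_force"])
E
```

```text
[463.48163984 206.32721727 117.49299934] [-0.90777693  0.69495023  0.43368995]
```

View pics/s2.png

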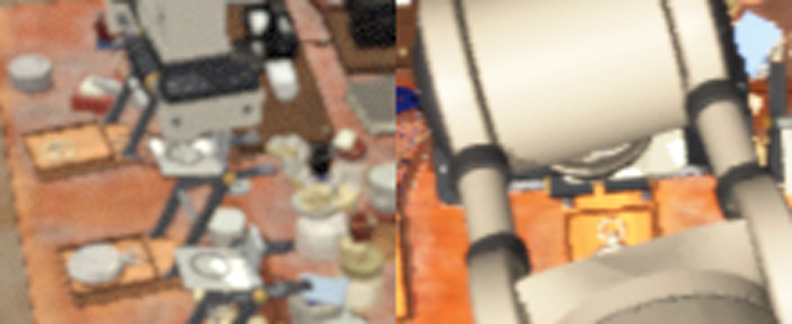

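The side crop shows the gripper over the watch paddle at (190,155), and the watch tray is at (95,262). I'll push the tab now.

Request:
{"fn": "jog_arm", "kwargs": {"dp": [[-0.004,0,0],[-0.004,0,0],[-0.004,0,0],[-0.004,0,0],[-0.004,0,0],[-0.004,0,0],[-0.004,0,0],[-0.004,0,0]], "twist": [0,0,0,0,0,0,0,0]}}

```text
time: 4.65
tool_pos: [495.0, 208.9, 116.6]
tcp_rot: [3.142, -0.0, -3.055]
contact_force: [-1.7, -0.4, 0.0]
grip_width: 0.6
finger_force: 0.6
```

```bash
python3 - <<'E'
from h import *
a=bot.capture("side")[150:240,210:320]; b=bot.capture("wrist")[200:360,180:380]
cv2.imwrite("pics/s3.png",np.hstack([cv2.resize(a,(396,324),interpolation=cv2.INTER_CUBIC),cv2.resize(b,(396,324))]))
o=bot.get_obs();print(o["tool_pos"],o["contact_force"])
E
```

```text
[495.48289677 208.92224468 116.79107772] [-0.95943557  0.23874079  1.06821802]
```

View pics/s3.png

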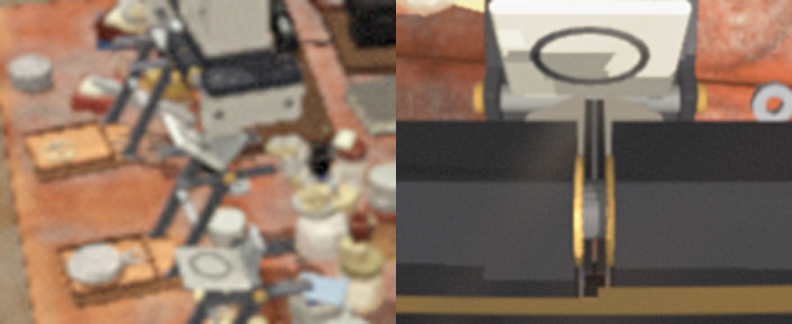

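The paddle is rising: in the side crop the plate is tilted at (200,140), and its ring face shows in the wrist view. I'll push a bit further, then slightly down.

Request:
{"fn": "jog_arm", "kwargs": {"dp": [[-0.004,0,0],[-0.004,0,0.001],[-0.004,0,0.003],[-0.003,0,0.004],[0,0,0]], "twist": [0,0,0,0,0]}}

```text
time: 5.38
tool_pos: [510.1, 210.1, 108.3]
tcp_rot: [3.142, -0.0, -3.055]
contact_force: [0.5, -0.9, 0.2]
grip_width: 0.4
finger_force: 0.0
```

```bash
python3 - <<'E'
from h import *
a=bot.capture("side")[150:240,210:320]; b=bot.capture("wrist")[200:360,180:380]
cv2.imwrite("pics/s4.png",np.hstack([cv2.resize(a,(396,324),interpolation=cv2.INTER_CUBIC),cv2.resize(b,(396,324))]))
o=bot.get_obs();print(o["tool_pos"],o["contact_force"])
E
```

```text
[509.93586804 210.11634547 108.62778668] [ 0.79923497 -0.37879953 -0.71333192]
```

View pics/s4.png

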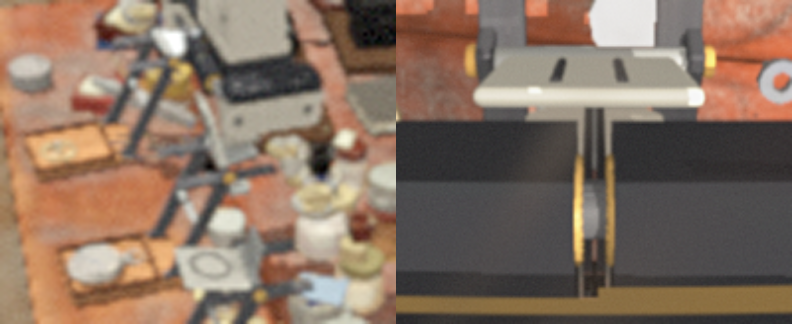

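The plate is nearly upright: the wrist view now shows its two bars at (590,70). I'll lift out, go to the near side and come down behind it.

Request:
{"fn": "jog_arm", "kwargs": {"dp": [[0,0,-0.015],[0,0,-0.025],[0,0,-0.025],[0.025,0,0],[0.025,0,0],[0.02,0,0],[0,0,0.02],[0,0,0.02],[0,0,0.008],[0,0,0]], "twist": [0,0,0,0,0,0,0,0,0,0]}}

```text
time: 6.72
tool_pos: [440.2, 204.1, 126.1]
tcp_rot: [3.142, 0.0, -3.055]
contact_force: [0.0, -0.2, -0.3]
grip_width: 0.4
finger_force: 0.0
```

Request:
{"fn": "jog_arm", "kwargs": {"dp": [[-0.006,0,0],[-0.006,0,0],[-0.006,0,0],[-0.006,0,0],[-0.006,0,0],[-0.006,0,0],[-0.006,0,0],[-0.006,0,0],[0,0,0]], "twist": [0,0,0,0,0,0,0,0,0]}}

```text
time: 7.85
tool_pos: [488.4, 208.3, 125.7]
tcp_rot: [3.142, 0.0, -3.055]
contact_force: [-0.2, 1.1, 0.2]
grip_width: 0.4
finger_force: 0.0
```

```bash
python3 - <<'E'
from h import *
a=bot.capture("side")[150:240,210:320]; b=bot.capture("wrist")[200:360,180:380]
cv2.imwrite("pics/s5.png",np.hstack([cv2.resize(a,(396,324),interpolation=cv2.INTER_CUBIC),cv2.resize(b,(396,324))]))
o=bot.get_obs();print(o["tool_pos"],o["contact_force"])
E
```

```text
[487.99068009 208.26818608 125.70023219] [-0.25036115 -1.35478276 -0.3166732 ]
```

View pics/s5.png

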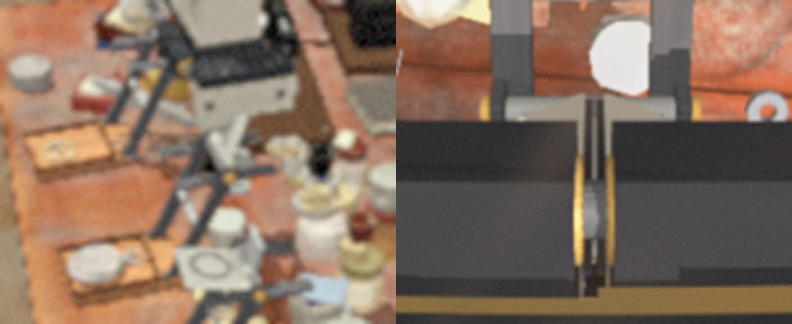

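The plate is just past upright at (240,135) in the side crop. I'll push on over and then down onto the far side.

Request:
{"fn": "jog_arm", "kwargs": {"dp": [[-0.005,0,0],[-0.005,0,0],[-0.005,0,0],[-0.005,0,0],[-0.005,0,0],[-0.003,0,0.003],[-0.003,0,0.004],[-0.003,0,0.004],[-0.003,0,0.004],[0,0,0]], "twist": [0,0,0,0,0,0,0,0,0,0]}}

```text
time: 9.2
tool_pos: [524.9, 211.4, 110.3]
tcp_rot: [-3.142, -0.0, -3.055]
contact_force: [0.0, 0.2, 0.4]
grip_width: 0.3
finger_force: 0.0
```

Request:
{"fn": "jog_arm", "kwargs": {"dp": [[-0.002,0,0.002],[-0.002,0,0.002],[0,0,0.002],[0,0,0.001],[0,0,0]], "twist": [0,0,0,0,0]}}

```text
time: 9.82
tool_pos: [528.7, 211.8, 103.7]
tcp_rot: [3.142, -0.0, -3.055]
contact_force: [-0.4, 0.6, 0.5]
grip_width: 0.1
finger_force: 0.0
```

Request:
{"fn": "jog_arm", "kwargs": {"dp": [[0,0,0.001],[0,0,0.0005],[0,0,0]], "twist": [0,0,0]}}

```text
time: 10.2
tool_pos: [528.8, 211.8, 102.3]
tcp_rot: [3.142, 0.0, -3.055]
contact_force: [0.8, 0.5, 0.4]
grip_width: 0.3
finger_force: 0.3
```

Now I'll lift clear, back away and look.

Request:
{"fn": "jog_arm", "kwargs": {"dp": [[0,0,-0.01],[0,0,-0.03],[0,0,-0.04],[0,0,-0.04],[0.04,0,0],[0.05,0,0],[0.05,0,0],[0.05,0,0],[0,0,0],[0,0,0]], "twist": [0,0,0,0,0,0,0,0,0,0]}}

```text
time: 11.45
tool_pos: [340.4, 195.6, 223.1]
tcp_rot: [3.141, 0.002, -3.054]
contact_force: [-0.1, 0.6, -0.0]
grip_width: 0.6
finger_force: 0.0
```

```bash
python3 - <<'E'
from h import *
a=bot.capture("side")[150:240,210:320]; b=bot.capture("top")[190:280,180:290]
cv2.imwrite("pics/s6.png",cv2.resize(np.hstack([a,b]),None,fx=3.6,fy=3.6,interpolation=cv2.INTER_CUBIC))
o=bot.get_obs();print(o["tool_pos"],o["contact_force"])
E
```

```text
[340.67832928 195.4707938  222.57152339] [ 0.79611348  0.73697389 -0.76682549]
```

View pics/s6.png

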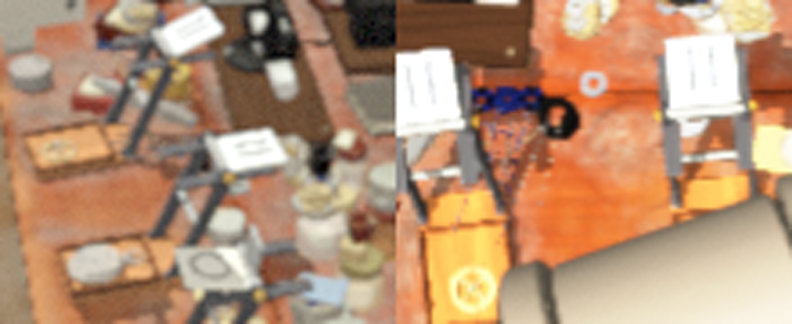

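The watch paddle now lies on the far side with its bars up, at (248,150) in the side crop and (703,75) in the top crop, matching the wheel's paddle. A quick angle check comes before handing in.

```bash
python3 - <<'E'
from h import *
for j in (3.14,2.98,2.8):
  c=[]
  for y in (23,-23):
    x=85-52*np.cos(j)-2*0; zz=100+52*np.sin(j)+2; a=.09
    q=proj("side",np.array([410+x*np.cos(a)-y*np.sin(a),199.5+x*np.sin(a)+y*np.cos(a),zz])); c.append(((q-[210,150])*3.6).round(0).tolist())
  print(j,c)
E
```

```text
3.14 [[268.0, 127.0], [287.0, 157.0]]
2.98 [[268.0, 119.0], [286.0, 148.0]]
2.8 [[265.0, 110.0], [284.0, 139.0]]
```

The corners I read, at about (275,130) and (290,163), fit level (3.14).

```bash
python3 -c "
from plant import bot
print(bot.close_job())"
```

```text
the job is handed in; nothing more can be done
None
```

The pocket watch's paddle is flipped over and lies level on the far side, two-bar face up; the arm is clear, I saw nothing else moved, and the job was handed in at about 11.5 s, with no verdict returned.

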